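Hold the retained fuel sample up to the inspection camera

TASK

The sampling case holds two round bottles and one square bottle, covered by the case's lift-out tray: lift the tray out by its handle, with what is in it, and set it down flat on the free table next to the case. Then take the square bottle out and hold it up in the air to the inspection camera, with the middle of its label 15 cm straight in front of the lens, facing the lens squarely (the camera looks down at a slant, so lean the bottle to match) and the right way up. Finish while still holding it steady there in the gripper, and leave everything else as it stands.

Things in the scene. Friction and masses are not known exactly. Their poses are not given: they have to be found in the camera images.
- case: Open sampling case, fixed: aluminium box 156 (its x) by 352 (its y) by 165 mm high, walls 8 mm, inner floor 6 mm up; partitions 80 mm high at its y = +-56 mm make three cells of 108 by 140 mm, one bottle in each. Origin: centre of its underside. Its own lid hangs open down its far (+x) wall and reaches to x = +96 mm. The table to the left (+y) of it is clear
- tray: Lift-out tray, loose, 0.45 kg: plastic tub 130 (x) by 326 mm (y); its rim flange, 152 by 348 mm, underside 24 mm above the tray's underside, rests on the case's rim. Its handle is a bar of 18 mm square section, 126 mm long along y over the tray's middle, centre 63 mm above the underside, carried by a post at each end. Origin: centre of the underside, 141 mm up while in the case
- tape_roll: Roll of paper seal tape, loose, 52 mm in diameter, 19 mm high, lying flat in one compartment of the tray; origin: centre of its underside
- square_bottle: The square bottle, 0.18 to 0.32 kg: amber plastic, 134 mm tall, black screw cap 38 mm in diameter from 110 to 134 mm above the base, neck 32 mm (thin 42 mm collar), shoulder below 100 mm; body 60 by 60 by 84 mm. Origin: centre of the base; z up through the cap; x out of the labelled face, at first within 0.6 rad of the case's +x. A 16 mm white paper seal strip runs from the label over the shoulder onto the cap and shows that side from above. In any of the cells
- label (a point): Middle of the white paper label (46 mm wide, 60 mm high) on the square bottle: 31 mm out along the bottle's x from its axis, 45 mm above its base; axes as the bottle's
- bottle_mid (a point): Point on the square bottle's axis 45 mm above its base, straight behind the middle of the label; axes as the bottle's
- round_bottle_a: Round bottle in the case: amber plastic, 134 mm tall, black screw cap 38 mm in diameter from 110 to 134 mm above the base, neck 32 mm (thin 42 mm collar), shoulder below 100 mm; ribbed round body 66 mm in diameter. Origin: centre of its base
- round_bottle_b: Round bottle in the case, same as round_bottle_a
- lens (a point): Centre of the front glass of the inspection camera: grey box 66 by 54 by 50 mm, black barrel 42 mm in diameter, in a fork 285 mm up on a fixed stand (post 125 mm behind the lens, base plate 120 mm square). The camera looks along this point's -x axis, 0.3 to 0.5 rad below level; y is level, z the picture's up. The head tilts if pushed: do not touch it
- spare_bottle: Bystander: a spare round bottle standing on the table beyond the case, like those in the case; origin: centre of its base
- funnel: Bystander: steel funnel standing mouth down, 100 mm wide, 115 mm high; origin: centre of its underside
- measuring_cylinder: Bystander: clear measuring cylinder, 32 mm in diameter on a 68 mm foot, 200 mm high; origin: centre of its underside
- torch: Bystander: hand torch lying on the table, 136 mm long along its x, 36 mm thick; origin: under its middle
- spare_cap: Bystander: loose bottle cap on the table, 38 mm in diameter, 24 mm high; origin: centre of its underside
Things that resemble listed ones, but are neither listed nor needed, are in the scene too. Of the things shaped like the tape_roll, the white one is meant.

How it is judged:
On the way, in this order (a step that is already met when the one before it is completed fails the run):
1. the tray is set down flat on the table, off the case, and released (height (world z) of tray below 0.01 m and angle between tray's own z axis and vertical below 0.08 rad and contact force between tray and case below 0.3 N and contact force between the fingers and tray below 0.3 N and linear speed of tray below 0.02 m/s), for 0.2 s.
2. the square bottle is lifted clear out of the case in the gripper (contact force between the fingers and square_bottle above 2 N and height (world z) of square_bottle above 0.168 m), for 0.1 s.
At the end, for the whole second after the job is handed in: Square bottle held still by the gripper alone, base over 100 mm up, label middle 125 to 175 mm before the lens and within 20 mm of its axis each way, facing it upright within 0.22 rad. Tray flat on the table, released, tape roll in it; both round bottles upright in the case (all of step 1 and contact force between the fingers and square_bottle above 2 N and height (world z) of square_bottle above 0.1 m and contact force between square_bottle and tray below 0.3 N and contact force between square_bottle and case below 0.3 N and contact force between each of square_bottle, the fingers and round_bottle_a below 0.3 N and contact force between each of square_bottle, the fingers and round_bottle_b below 0.3 N and contact force between square_bottle and spare_bottle below 0.3 N and contact force between square_bottle and measuring_cylinder below 0.3 N and contact force between square_bottle and spare_cap below 0.3 N and x of label in the frame of lens between -0.175 and -0.125 m and y of label in the frame of lens between -0.02 and 0.02 m and z of label in the frame of lens between -0.02 and 0.02 m and angle between the x axis of square_bottle and the x axis of lens, either way round below 0.22 rad and angle between the y axis of square_bottle and the y axis of lens, either way round below 0.22 rad and x of bottle_mid in the frame of lens below -0.15 m and angle between square_bottle's own z axis and vertical below 0.9 rad and linear speed of square_bottle below 0.03 m/s and angular speed of square_bottle below 0.2 rad/s and z of tape_roll in the frame of tray between -0.005 and 0.02 m and horizontal distance between tape_roll and tray below 0.16 m and z of each of round_bottle_a, round_bottle_b in the frame of case below 0.02 m and angle between each of round_bottle_a, round_bottle_b's own z axis and vertical below 0.12 rad and horizontal distance between each of round_bottle_a, round_bottle_b and case below 0.15 m); the arm keeps its last pose, push and grip.
It fails at once if a bystander (round bottles, spare bottle, funnel, cylinder, torch, cap) is shifted or knocked over: more than 30 mm (distance of any of round_bottle_a, round_bottle_b, spare_bottle, funnel, measuring_cylinder, torch, spare_cap from where it was at the start of the episode above 0.03 m).
It fails at once if the tray is tipped by more than 0.5 rad (angle between tray's own z axis and vertical above 0.5 rad).
It fails at once if the inspection camera is knocked out of place (lens moved more than 10 mm) (distance of lens from where it was at the start of the episode above 0.01 m).
It also fails if it takes over 61 s, if anything falls off the work surface, if the arm or the gripper's body presses on something with over 40 N, if the wrist force passes 120 N, or if a joint passes its speed limit or range.

ROBOT

A 6-joint arm with a two-finger parallel gripper is mounted at the origin on the work surface. World frame = base frame: x ahead of the robot, y to its left, z up, the work surface at z = 0. Lengths are in m, angles in rad, forces in N, time in s.
With the tool pointing down it reaches from about 0.225 to 0.875 m from the base axis. Payload 3.4 kg.
Tool frame: the origin (TCP) lies at the very end of the fingers, on their centre line; the grasp point (between the pads) lies manip.pinch_z behind it (manip.pinch_z is the distance from the TCP to the grasp point, in m); z points along the fingers, y is the direction in which the jaws open and shut (so a half turn about z gives the same grasp; the last joint's range is limited). The gripper opens to 85 mm and grips with 20 to 120 N. Pads are 22 mm wide; open, the fingers measure 114 mm over their backs; the gripper's body (76 mm by 85 mm) begins 54 mm behind the grasp point. The pads swing forward as they close: fully open they stand 13 mm farther back than shut.
Start: joints at [1.137, 0.276, 1.505, -0, 1.361, -0.121], TCP at [0.177, 0.547, 0.231] pointing down, gripper open.
Joint ranges: [-2.89, 2.89], [-0.75, 2.08], [0.22, 2.7], [-1.18, 4.32], [0.11, 2.71], [-2.7, 2.7]. Speed limits (rad/s): [2.57, 2.57, 3.14, 3.14, 3.14, 3.14].

INTERFACE

Orientations are given as a unit quaternion [w, x, y, z].
In Python, from rig import manip, imaging, workorder gives the robot as it stands.
- The arm moves only by the tool apply_moves, never from a script. Its argument "moves" is one flat list of numbers, 7 for each row, row after row: the finger opening in m, from 0 to 0.0854, then the shift along the tool's x, y, z in m, then the turn, a rotation vector about the tool's x, y, z in rad. In form: [jaw, tx, ty, tz, rx, ry, rz, jaw, tx, ty, tz, rx, ry, rz, ...]. A call has exactly 8 rows; each row shifts and turns the pose as measured when the row begins, along the tool's axes as they then stand; what a row does not reach is not made up. A row lasts 1/12 s, in which the tool goes at most 41.7 mm and 7.16 degrees, less where a joint would pass 70% of its speed; a pose out of reach is approached as far as the arm can. A call with a gripper value outside its range is refused whole. The fingers move at their own pace and stop on an object; "newtons" is the grip in N (left out, the last holds). Time passes only in rows, so rows that do not move let the fingers close, or fill a call up. It gives the time, the measured TCP pose, the force and the opening at its end, in the units of the state.
- manip.get_state(): the state, without advancing time (a new reading comes with each control period).
- imaging.get_image(name): name is "scene" or "top" or "wrist"; returns a dict with "image" (480x640x3 uint8, red, green, blue), "range_z" (480x640 float32, m along the optical axis (not along the pixel's ray), 0 where there is no reading), "fx", "fy", "cx", "cy" (pixels), "R" (3x3) and "t" (3): a world point X has camera coordinates R X + t. Camera axes: x right, y down, z forward; pixel columns grow to the right and rows downward; lengths in m; the calibration is good to about 2 mm. A picture is of the moment at which its call begins.
- workorder.sign_off(): hands the job in, once; it reports no verdict.
The state is a dict: "clock": time; "qpos": joint angles; "qd": joint speeds; "effort": joint torques, N m; "position": TCP position; "ee_rot": TCP orientation; "contact_force": force on the tool from outside, world axes, zero at the start; "moment": the same for the moment, N m; "width": finger opening in m.
Only numpy, scipy, OpenCV 4.12 (cv2) and the standard library are available. Lean on these libraries where they do the work, as an engineer would, in place of code of your own. Each camera call takes 0.05 s, during which the arm holds its last target.

## Working session

There is one attempt and no reset: what is moved stays moved. The work goes in short steps, Python scripts to look and compute and a tool call to move; the robot and the scene stay as the last step left them, time stands still between calls to the robot, and variables do not carry over. Pictures are saved under pics/ and viewed, and the job is handed in when it is done.

Besides the shell and the picture viewer there is one more tool, called after ">>>" as name(argument=value, ...) on one line, values as JSON. apply_moves: Moves the arm, as the interface text tells. Its arguments: {"type":"object","properties":{"moves":{"type":"array"},"newtons":{"type":"number"}},"required":["moves"]}

```bash
ls; mkdir -p pics
cat > h.py <<'E'
import numpy as np,cv2,pickle
from rig import manip,imaging,workorder
from scipy.spatial.transform import Rotation as Ro
def snap(n,fn):
    d=imaging.get_image(n); cv2.imwrite(f'pics/{fn}.png',d['image'][:,:,::-1]); pickle.dump(d,open(f'pics/{fn}.pkl','wb')); return d
def load(fn): return pickle.load(open(f'pics/{fn}.pkl','rb'))
def pts(d):
    z=d['range_z'];v,u=np.mgrid[:z.shape[0],:z.shape[1]]
    c=np.stack([(u-d['cx'])/d['fx']*z,(v-d['cy'])/d['fy']*z,z],-1)
    return (c-np.array(d['t']))@np.array(d['R'])
def q2R(q): return Ro.from_quat([q[1],q[2],q[3],q[0]])
E
python3 - <<'E'
from h import *
print(manip.get_state(),manip.pinch_z)
for n in ['scene','top','wrist']:
    d=snap(n,n+'0');print(n,-np.array(d['R']).T@np.array(d['t']),d['fx'])
E
```

```text
pics
{'clock': 0.0, 'qpos': array([ 1.13697475e+00,  2.76610311e-01,  1.50615517e+00, -1.08499664e-05,
        1.36069463e+00, -1.20994065e-01]), 'qd': array([-8.47188070e-05,  2.65820803e-04, -3.15208615e-04, -1.58739079e-03,
       -1.75240118e-03,  7.51973828e-04]), 'effort': array([-1.60177995e-03, -4.16771686e+01, -2.45800585e+01, -6.44347128e-04,
        1.10220761e-02,  1.31817757e-05]), 'position': array([0.17673453, 0.54660098, 0.2304222 ]), 'ee_rot': array([-2.50611575e-04,  1.55775561e-01,  9.87792034e-01, -8.99480833e-04]), 'contact_force': array([-0.49949811, -0.35193108,  0.33166823]), 'moment': array([-0.00048076,  0.00698739, -0.0335381 ]), 'width': 0.08549303300959836} 0.0187
scene [0.74579613 0.30141908 1.27949874] 503.0154079100055
top [ 0.40151082 -0.04201474  1.62318483] 603.7527792320619
wrist [0.09502193 0.57420276 0.37360574] 385.6823766505127
```

View pics/scene0.png

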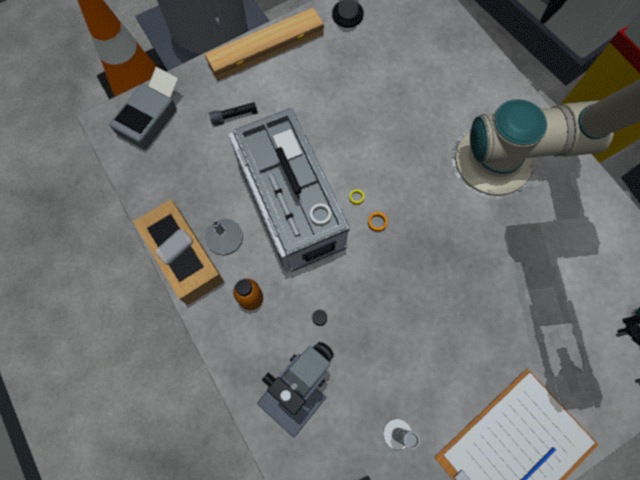

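View pics/top0.png

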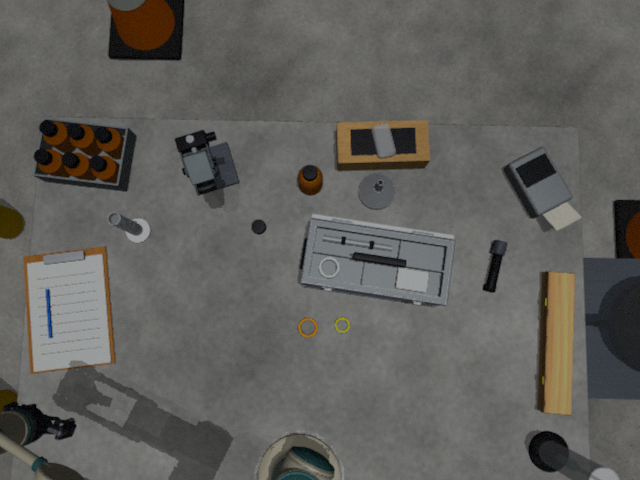

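View pics/wrist0.png

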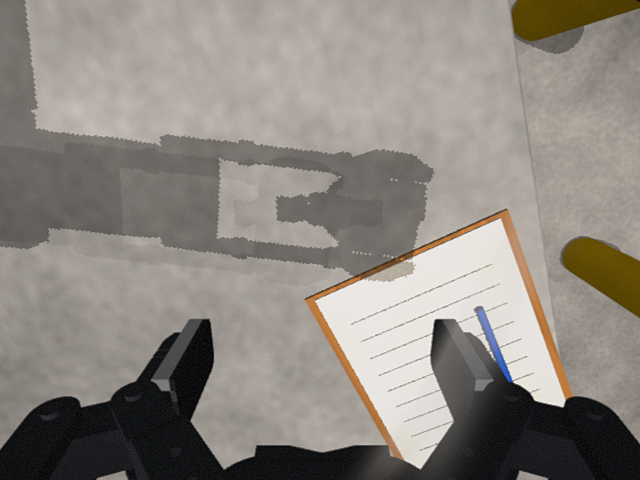

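The top view has the case at px (302–455, 215–305) with the white ring at (329,267). The spare bottle is at (310,180), the cap at (259,227), the inspection camera around (205,165), the cylinder at (135,230) and the clipboard at left.

Run:
```python
from h import *
d=load('top0');P=pts(d)
def p(u,v): print((u,v),P[v,u].round(3))
for u,v in [(329,258),(259,227),(310,170),(376,190),(494,265),(133,232),(125,222),(380,258),(355,255),(402,262),(313,217),(453,237),(303,285),(447,301),(100,365),(115,366),(105,250),(307,319),(200,165),(205,190)]: p(u,v)
h=P[...,2]
# handle: z ~0.204+0.009=.213 ; rim flange top
m=np.zeros(h.shape,bool); m[205:315,290:465]=1
for lo,hi in [(.195,.225),(.155,.18)]:
    k=m&(h>lo)&(h<hi)&(d['range_z']>0); q=P[k]
    r=cv2.minAreaRect(q[:,:2].astype(np.float32)); print(lo,k.sum(),np.median(q[:,2]),r, q[:,:2].mean(0))
im=cv2.imread('pics/top0.png')
a=cv2.resize(im[195:320,280:470],None,fx=4,fy=4,interpolation=cv2.INTER_CUBIC);cv2.imwrite('pics/c1.png',a)
a=cv2.resize(im[115:205,165:250],None,fx=6,fy=6,interpolation=cv2.INTER_CUBIC);cv2.imwrite('pics/c2.png',a)
s=cv2.imread('pics/scene0.png');a=cv2.resize(s[330:450,240:360],None,fx=5,fy=5,interpolation=cv2.INTER_CUBIC);cv2.imwrite('pics/c3.png',a)
```

```text
(329, 258) [ 0.549 -0.063  0.167]
(259, 227) [0.643 0.124 0.024]
(310, 170) [ 0.774 -0.011  0.138]
(376, 190) [ 0.741 -0.184  0.071]
(494, 265) [ 0.555 -0.502  0.028]
(133, 232) [0.615 0.447 0.07 ]
(125, 222) [0.627 0.44  0.16 ]
(380, 258) [ 0.547 -0.182  0.214]
(355, 255) [ 0.553 -0.124  0.21 ]
(402, 262) [ 0.539 -0.234  0.212]
(313, 217) [ 0.651 -0.022  0.153]
(453, 237) [ 0.609 -0.366  0.155]
(303, 285) [0.488 0.001 0.062]
(447, 301) [ 0.458 -0.384 -0.004]
(100, 365) [0.268 0.533 0.005]
(115, 366) [0.266 0.494 0.001]
(105, 250) [ 0.574  0.544 -0.005]
(307, 319) [ 0.402 -0.011  0.024]
(200, 165) [0.738 0.232 0.305]
(205, 190) [0.687 0.224 0.276]
0.195 430 0.211021363318752 ((0.5443372130393982, -0.17955222725868225), (0.12564405798912048, 0.01905549131333828), 82.47126007080078) [ 0.54353589 -0.17937767]
0.155 4561 0.1651039663637384 ((0.549225926399231, -0.18114091455936432), (0.357726126909256, 0.17521634697914124), 82.5334243774414) [ 0.54964706 -0.18096534]
```

View pics/c1.png

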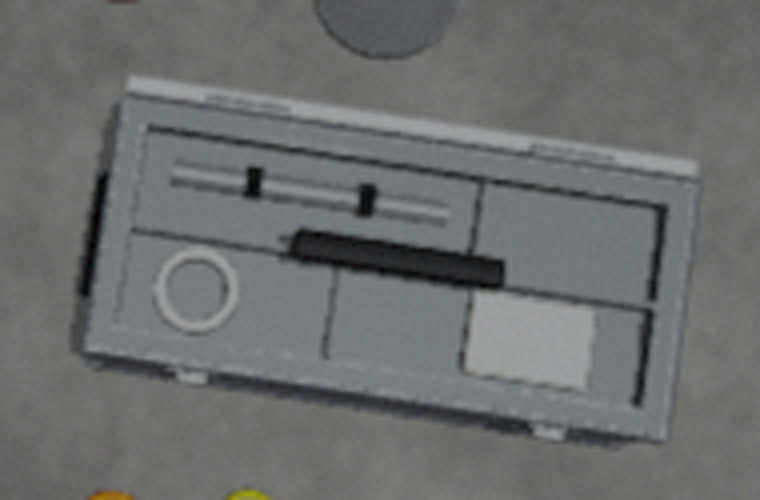

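View pics/c2.png

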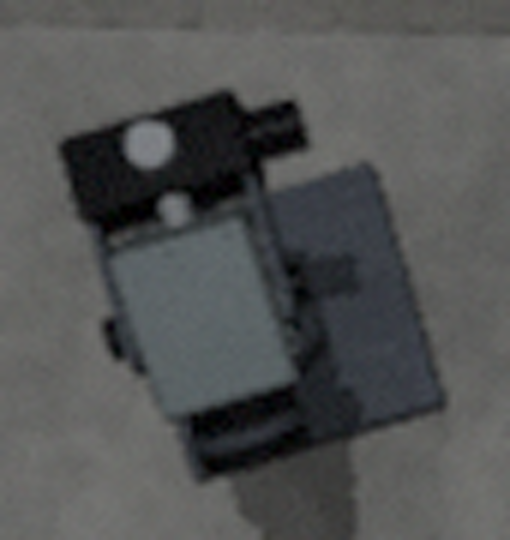

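View pics/c3.png

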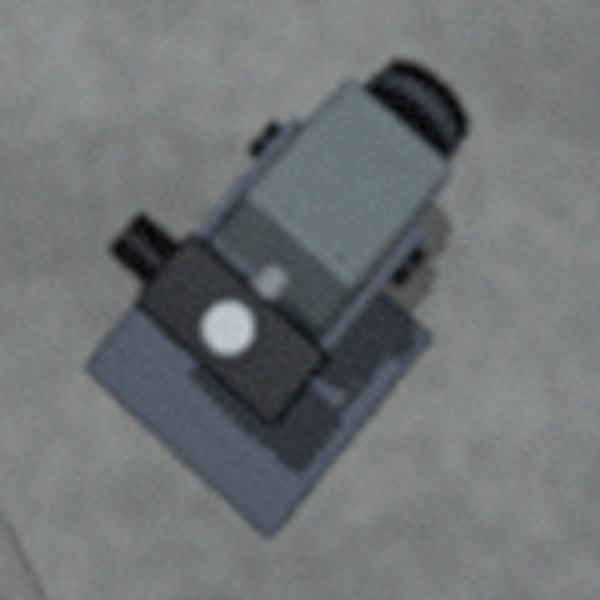

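Run:
```python
from h import *
for n in ['top0','scene0']:
    d=load(n);P=pts(d);
    k=(abs(P[...,0]-.72)<.12)&(abs(P[...,1]-.23)<.1)&(P[...,2]>.2)
    im=d['image'].astype(int); g=im.sum(-1)
    k2=k&(g>200)&(P[...,2]>.26)&(im.max(-1)-im.min(-1)<60)
    q=P[k2]
    for it in range(5):
        c=q.mean(0);u,s,vt=np.linalg.svd(q-c);r=(q-c)@vt[2];q=q[abs(r)<max(.003,2*r.std())] if it<4 else q
    nrm=vt[2]*np.sign(vt[2][2]); print(n,len(q),c.round(4),nrm.round(3),'tilt',np.arccos(nrm[2]).round(3),'yaw of n',np.arctan2(nrm[1],nrm[0]).round(3))
    # rect in plane
    ex=vt[0];ey=np.cross(nrm,ex); r=cv2.minAreaRect(np.stack([(q-c)@ex,(q-c)@ey],-1).astype(np.float32)); print(r, ex.round(3),ey.round(3))
    vs,us=np.where(k);print(us.min(),us.max(),vs.min(),vs.max())
    # base plate / post
    kk=(abs(P[...,0]-.75)<.15)&(abs(P[...,1]-.2)<.15)&(P[...,2]>.003)&(P[...,2]<.03); 
    print('plate',kk.sum(),P[kk].mean(0))
```

```text
top0 675 [0.7314 0.2359 0.307 ] [-0.385 -0.144  0.911] tilt 0.424 yaw of n -2.785
((0.001565776765346527, -0.002394372597336769), (0.06615077704191208, 0.057311322540044785), 4.578207492828369) [-0.886 -0.218 -0.409] [ 0.257 -0.965 -0.044]
174 216 130 194
plate 2399 [0.75232955 0.19489462 0.00835215]
scene0 1829 [0.7481 0.2756 0.8667] [ 0.329 -0.942  0.061] tilt 1.51 yaw of n -1.235
((0.09499132633209229, 0.028829425573349), (0.13045459985733032, 1.0104600191116333), 85.89295959472656) [ 0.006 -0.062 -0.998] [ 0.944  0.329 -0.015]
0 639 0 479
plate 3182 [0.77234821 0.22749811 0.00895158]
```

Run:
```python
from h import *
Q=[];D=[]
for n in ['top0','scene0']:
    d=load(n);P=pts(d);im=d['image'].astype(int);g=im.sum(-1)
    k=(d['range_z']>0)&(abs(P[...,0]-.72)<.13)&(abs(P[...,1]-.23)<.1)&(P[...,2]>.2)&(P[...,2]<.4)
    k2=k&(g>230)&(P[...,2]>.27)&(im.max(-1)-im.min(-1)<60)
    q=P[k2]; 
    for it in range(6):
        c=q.mean(0);u,s,vt=np.linalg.svd(q-c);r=(q-c)@vt[2];q=q[abs(r)<max(.003,2*r.std())] if it<5 else q
    nrm=vt[2]*np.sign(vt[2][2]); 
    h=np.array([nrm[0],nrm[1],0]);h/=np.linalg.norm(h)
    ex=-np.cross(nrm,np.cross(h,nrm)); 
    yaw=np.arctan2(nrm[1],nrm[0])
    lx=np.array([-.94*np.cos(.0),0,0])
    l=np.cross(nrm,[0,0,1]);l/=np.linalg.norm(l);f=np.cross(nrm,l); f=f if f@h>0 else -f
    a=(q-c)@f;b=(q-c)@l
    r=cv2.minAreaRect(np.stack([a,b],-1).astype(np.float32))
    print(n,len(q),c.round(4),nrm.round(3),'tilt',np.arccos(nrm[2]).round(3),'yaw',yaw.round(3),'fwd',f.round(3),r, np.percentile(a,[1,99]),np.percentile(b,[1,99]))
    dk=P[k&~k2]; a=(dk-c)@f;b=(dk-c)@l;z=(dk-c)@nrm
    m=(a>.03); print('dark front n',m.sum(),'a max',np.percentile(a[m],[50,95,99,100]).round(4),'b',np.percentile(b[m],[0,2,50,98,100]).round(4),'z',np.percentile(z[m],[2,50,98]).round(4))
    # base plate orientation by colour
    pk=(d['range_z']>0)&(abs(P[...,0]-.77)<.15)&(abs(P[...,1]-.2)<.17)&(P[...,2]>.004)&(P[...,2]<.03)
    pk2=cv2.morphologyEx(pk.astype(np.uint8),cv2.MORPH_OPEN,np.ones((5,5)))
    nn,lab,st,ce=cv2.connectedComponentsWithStats(pk2); print(st[1:,4]); i=1+st[1:,4].argmax(); pq=P[lab==i]; print('plate',cv2.minAreaRect(pq[:,:2].astype(np.float32)))
```

```text
top0 605 [0.731  0.2357 0.307 ] [-0.4   -0.139  0.906] tilt 0.437 yaw -2.807 fwd [-0.856 -0.298 -0.424] ((0.0013633016496896744, 0.00307445228099823), (0.06575653702020645, 0.056283026933670044), 0.5887260437011719) [-0.030885    0.03076299] [-0.02453537  0.02670266]
dark front n 228 a max [0.0459 0.0587 0.0598 0.0602] b [-0.0259 -0.0199 -0.0007  0.021   0.0232] z [-0.025  -0.0058  0.0022]
[550  30 111]
plate ((0.8165810704231262, 0.22283267974853516), (0.06170343980193138, 0.1170928105711937), 89.4653091430664)
scene0 1274 [0.7443 0.2376 0.3071] [-0.093 -0.1    0.991] tilt 0.137 yaw -2.323 fwd [-0.677 -0.723 -0.137] ((-0.010354971513152122, -0.010661117732524872), (0.12145228683948517, 0.07951698452234268), 42.25603103637695) [-0.05709605  0.0427955 ] [-0.04305029  0.03747902]
dark front n 222 a max [0.0487 0.0614 0.0643 0.0644] b [0.0021 0.0066 0.0266 0.0431 0.0446] z [-0.0316 -0.0179 -0.0103]
[ 189 1301]
plate ((0.8083359599113464, 0.25960710644721985), (0.12094853073358536, 0.12257307022809982), 17.578493118286133)
```

Run:
```python
from h import *
n0=np.array([-.4,-.139,.906]);c0=np.array([.731,.2357,.307])
d=load('scene0');P=pts(d)
for th in (.008,.006,.004):
    r=(P-c0)@n0; k=(d['range_z']>0)&(abs(r)<th)&(np.linalg.norm(P-c0,axis=-1)<.036)
    q=P[k];c=q.mean(0);vt=np.linalg.svd(q-c)[2];n=vt[2]*np.sign(vt[2][2]);print(k.sum(),c,n,np.arccos(n[2]),np.arctan2(n[1],n[0])); n0=n;c0=c
f=np.array([np.cos(-2.82)*np.cos(.43),np.sin(-2.82)*np.cos(.43),-np.sin(.43)]);l=np.array([-np.sin(-2.82),np.cos(-2.82),0]);nn=np.cross(f,l)
C=np.array([.731,.2357,.307])
for n in ['top0','scene0']:
    d=load(n);P=pts(d);e=P-C
    a,b,z=e@f,e@l,e@nn
    k=(d['range_z']>0)&(a>.02)&(a<.1)&(abs(b)<.05)&(abs(z)<.06)
    print(n,np.percentile(a[k],[95,98,100]));m=k&(a>.036)
    print('b',np.percentile(b[m],[1,50,99]),'z',np.percentile(z[m],[1,50,99]),'sign l',l,nn)
    im=load(n)['image']
```

```text
908 [0.73287696 0.2352846  0.30833848] [-0.38974632 -0.12160663  0.91285795] 0.42056612703776586 -2.839149858573184
901 [0.73378392 0.23524319 0.30883173] [-0.38552367 -0.12498874  0.91419326] 0.41728347817591543 -2.828079889683525
879 [0.73384332 0.23518578 0.3089583 ] [-0.3866013  -0.12727398  0.91342256] 0.41918107406957145 -2.823555427540847
top0 [0.05787185 0.05912075 0.06025014]
b [-0.02226833  0.00136213  0.02021077] z [-0.02688103 -0.00683837  0.00133829] sign l [ 0.31607796 -0.94873322  0.        ] [-0.39549918 -0.13176367  0.90896575]
scene0 [0.05651715 0.05775144 0.0589017 ]
b [-0.01860523  0.00134187  0.02349654] z [-2.08186771e-02 -5.76742677e-03 -6.47753630e-06] sign l [ 0.31607796 -0.94873322  0.        ] [-0.39549918 -0.13176367  0.90896575]
```

```bash
cat >> h.py <<'E'
def Rdown(yx,yy):
    "tool z down, tool y along (yx,yy)"
    y=np.array([yx,yy,0.])/np.hypot(yx,yy);z=np.array([0,0,-1.]);return np.stack([np.cross(y,z),y,z],1)
def plan(pos,Rt=None,w=.085,vmax=.04,amax=6.8):
    s=manip.get_state();p=np.array(s['position']);R0=q2R(s['ee_rot']);
    Rt=R0 if Rt is None else Ro.from_matrix(Rt)
    rv=(R0.inv()*Rt).as_rotvec();D=np.array(pos)-p
    N=int(np.ceil(max(np.linalg.norm(D)/vmax,np.degrees(np.linalg.norm(rv))/amax,1)))
    print('t',round(s['clock'],2),'p',p.round(4),'w',round(s['width'],4),'F',np.round(s['contact_force'],1),'err',D.round(4),'rv',rv.round(3),'N',N)
    N8=N
    for i in range(N8):
        Rc=R0*Ro.from_rotvec(rv*i/N8); t=Rc.inv().apply(D/N8)
        print(','.join(f'{x:g}' for x in [w,*t.round(4),*(rv/N8).round(4)]))
E
python3 - <<'E'
from h import *
s=manip.get_state();print(q2R(s['ee_rot']).as_matrix().round(3))
R1=Rdown(-.991,.131);R2=Rdown(.991,-.131)
R0=q2R(s['ee_rot'])
for R in(R1,R2):print((R0.inv()*Ro.from_matrix(R)).as_rotvec())
plan([.5437,-.1795,.29],R1)
plan([.5437,-.1795,.29],R2)
E
```

```text
[[-0.951  0.308 -0.001]
 [ 0.308  0.951 -0.001]
 [ 0.    -0.001 -1.   ]]
[-8.33033582e-04 -1.34586690e-03 -1.75212867e+00]
[-1.28076713e-03  7.92739628e-04  1.38946343e+00]
t 0.15 p [0.1768 0.5467 0.2306] w 0.0855 F [ 0.1 -0.6 -0.3] err [ 0.3669 -0.7262  0.0594] rv [-1.000e-03 -1.000e-03 -1.752e+00] N 21
0.085,-0.0273,-0.0275,-0.0028,-0,-0.0001,-0.0834
0.085,-0.0249,-0.0297,-0.0028,-0,-0.0001,-0.0834
0.085,-0.0223,-0.0317,-0.0028,-0,-0.0001,-0.0834
0.085,-0.0196,-0.0334,-0.0028,-0,-0.0001,-0.0834
0.085,-0.0167,-0.0349,-0.0028,-0,-0.0001,-0.0834
0.085,-0.0138,-0.0362,-0.0028,-0,-0.0001,-0.0834
0.085,-0.0107,-0.0372,-0.0028,-0,-0.0001,-0.0834
0.085,-0.0076,-0.038,-0.0028,-0,-0.0001,-0.0834
0.085,-0.0044,-0.0385,-0.0028,-0,-0.0001,-0.0834
0.085,-0.0011,-0.0387,-0.0028,-0,-0.0001,-0.0834
0.085,0.0021,-0.0387,-0.0028,-0,-0.0001,-0.0834
0.085,0.0053,-0.0384,-0.0028,-0,-0.0001,-0.0834
0.085,0.0085,-0.0378,-0.0028,-0,-0.0001,-0.0834
0.085,0.0116,-0.037,-0.0028,-0,-0.0001,-0.0834
0.085,0.0146,-0.0359,-0.0028,-0,-0.0001,-0.0834
0.085,0.0176,-0.0345,-0.0028,-0,-0.0001,-0.0834
0.085,0.0204,-0.03
[... 626 characters left out ...]
,0,0.0662
0.085,-0.0358,-0.0148,-0.0028,-0.0001,0,0.0662
0.085,-0.0367,-0.0124,-0.0028,-0.0001,0,0.0662
0.085,-0.0374,-0.01,-0.0028,-0.0001,0,0.0662
0.085,-0.038,-0.0075,-0.0028,-0.0001,0,0.0662
0.085,-0.0384,-0.005,-0.0028,-0.0001,0,0.0662
0.085,-0.0387,-0.0024,-0.0028,-0.0001,0,0.0662
0.085,-0.0387,0.0001,-0.0028,-0.0001,0,0.0662
0.085,-0.0387,0.0027,-0.0028,-0.0001,0,0.0662
0.085,-0.0384,0.0053,-0.0028,-0.0001,0,0.0662
0.085,-0.038,0.0078,-0.0028,-0.0001,0,0.0662
0.085,-0.0374,0.0103,-0.0028,-0.0001,0,0.0662
0.085,-0.0366,0.0127,-0.0028,-0.0001,0,0.0662
0.085,-0.0357,0.0151,-0.0028,-0.0001,0,0.0662
0.085,-0.0346,0.0174,-0.0028,-0.0001,0,0.0662
0.085,-0.0334,0.0197,-0.0028,-0.0001,0,0.0662
```

>>> apply_moves(moves=[0.085, -0.027, -0.028, -0.003, 0, 0, 0.066, 0.085, -0.029, -0.026, -0.003, 0, 0, 0.066, 0.085, -0.031, -0.024, -0.003, 0, 0, 0.066, 0.085, -0.032, -0.022, -0.003, 0, 0, 0.066, 0.085, -0.033, -0.019, -0.003, 0, 0, 0.066, 0.085, -0.035, -0.017, -0.003, 0, 0, 0.066, 0.085, -0.036, -0.015, -0.003, 0, 0, 0.066, 0.085, -0.037, -0.012, -0.003, 0, 0, 0.066], newtons=80)

```text
clock: 0.82
position: [0.3152, 0.2638, 0.2505]
ee_rot: [-0.002, 0.413, 0.911, -0.002]
contact_force: [0.3, 0.7, 0.8]
width: 0.0849
```

>>> apply_moves(moves=[0.085, -0.037, -0.01, -0.003, 0, 0, 0.066, 0.085, -0.038, -0.008, -0.003, 0, 0, 0.066, 0.085, -0.038, -0.005, -0.003, 0, 0, 0.066, 0.085, -0.039, -0.002, -0.003, 0, 0, 0.066, 0.085, -0.039, 0.0, -0.003, 0, 0, 0.066, 0.085, -0.039, 0.003, -0.003, 0, 0, 0.066, 0.085, -0.038, 0.005, -0.003, 0, 0, 0.066, 0.085, -0.038, 0.008, -0.003, 0, 0, 0.066])

```text
clock: 1.48
position: [0.4507, -0.0305, 0.2756]
ee_rot: [-0.001, 0.646, 0.763, -0.001]
contact_force: [0.7, 0.4, -0.4]
width: 0.0852
```

Run:
```python
from h import *
plan([.5437,-.1795,.29],Rdown(.991,-.131))
```

```text
t 1.48 p [ 0.4507 -0.0305  0.2756] w 0.0852 F [ 0.7  0.4 -0.4] err [ 0.093  -0.149   0.0144] rv [-0.003  0.     0.296] N 5
0.085,-0.0325,0.0134,-0.0029,-0.0005,0.0001,0.0593
0.085,-0.0316,0.0153,-0.0029,-0.0005,0.0001,0.0593
0.085,-0.0306,0.0172,-0.0029,-0.0005,0.0001,0.0593
0.085,-0.0296,0.019,-0.0029,-0.0005,0.0001,0.0593
0.085,-0.0284,0.0207,-0.0029,-0.0005,0.0001,0.0593
```

>>> apply_moves(moves=[0.085, -0.033, 0.013, -0.003, 0, 0, 0.06, 0.085, -0.032, 0.015, -0.003, 0, 0, 0.06, 0.085, -0.031, 0.017, -0.003, 0, 0, 0.06, 0.085, -0.03, 0.019, -0.003, 0, 0, 0.06, 0.085, -0.028, 0.021, -0.003, 0, 0, 0.058, 0.085, 0, 0, 0, 0, 0, 0, 0.085, 0, 0, 0, 0, 0, 0, 0.085, 0, 0, 0, 0, 0, 0])

```text
clock: 2.15
position: [0.5462, -0.2, 0.2873]
ee_rot: [-0.001, 0.762, 0.647, -0.002]
contact_force: [0.2, -0.8, 0.1]
width: 0.0851
```

Run:
```python
from h import *
d=snap('wrist','wrist1');snap('top','top1')
P=pts(d);h=P[...,2]
k=(d['range_z']>0)&(h>.203)&(h<.222)&(abs(P[...,0]-.544)<.1)&(abs(P[...,1]+.18)<.09)
q=P[k];print(k.sum(),np.median(q[:,2]),cv2.minAreaRect(q[:,:2].astype(np.float32)),q.mean(0))
k=(d['range_z']>0)&(h>.15)&(h<.18);q=P[k];print(np.median(q[:,2]))
plan([.5437,-.1795,.185],Rdown(.991,-.131))
```

```text
6128 0.21304105129351675 ((0.5448711514472961, -0.17977586388587952), (0.1254463642835617, 0.018050771206617355), 82.36479187011719) [ 0.54581078 -0.17371623  0.21283535]
0.164088361042295
t 2.25 p [ 0.5457 -0.1988  0.2876] w 0.085 F [0.2 0.3 1.9] err [-0.002   0.0193 -0.1026] rv [-0.005  0.002 -0.03 ] N 3
0.085,0.0063,-0.0015,0.0342,-0.0016,0.0006,-0.0099
0.085,0.0063,-0.0015,0.0342,-0.0016,0.0006,-0.0099
0.085,0.0063,-0.0015,0.0342,-0.0016,0.0006,-0.0099
```

View pics/wrist1.png

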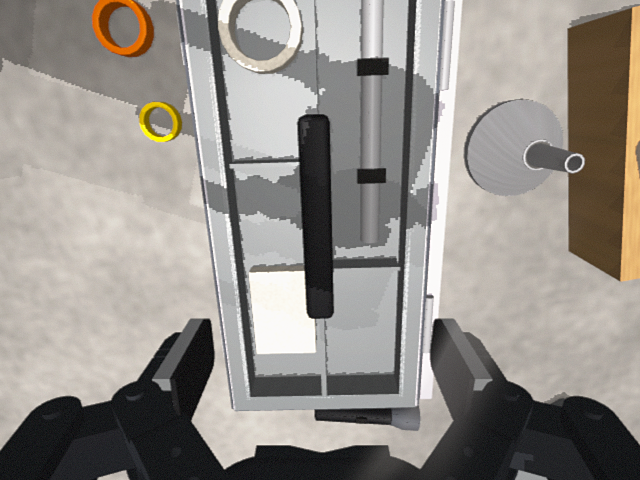

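>>> apply_moves(moves=[0.085, 0.006, -0.001, 0.02, 0, 0, -0.01, 0.085, 0.006, -0.001, 0.02, 0, 0, -0.01, 0.085, 0.005, -0.001, 0.015, 0, 0, -0.007, 0.085, 0, 0, 0.015, 0, 0, 0, 0.085, 0, 0, 0.01, 0, 0, 0, 0.085, 0, 0, 0.005, 0, 0, 0, 0.085, 0, 0, 0, 0, 0, 0, 0.085, 0, 0, 0, 0, 0, 0])

```text
clock: 2.92
position: [0.5416, -0.1716, 0.2035]
ee_rot: [0.0, 0.749, 0.663, -0.001]
contact_force: [-0.4, -0.5, -0.6]
width: 0.0849
```

Run:
```python
from h import *
plan([.5449,-.1798,.185],Rdown(.991,-.132))
```

```text
t 2.92 p [ 0.5416 -0.1716  0.2035] w 0.0849 F [-0.4 -0.5 -0.6] err [ 0.0033 -0.0082 -0.0185] rv [-0.     0.002  0.011] N 1
0.085,-0.0077,0.0043,0.0185,-0.0002,0.0016,0.0111
```

>>> apply_moves(moves=[0.085, -0.005, 0.003, 0.012, 0, 0, 0.006, 0.085, -0.002, 0.001, 0.006, 0, 0, 0.003, 0.085, 0, 0, 0, 0, 0, 0, 0.04, 0, 0, 0, 0, 0, 0, 0.01, 0, 0, 0, 0, 0, 0, 0.01, 0, 0, 0, 0, 0, 0, 0.01, 0, 0, 0, 0, 0, 0, 0.01, 0, 0, 0, 0, 0, 0])

```text
clock: 3.58
position: [0.5471, -0.1815, 0.1868]
ee_rot: [0.003, 0.752, 0.659, 0.001]
contact_force: [-0.1, -0.3, 0.3]
width: 0.025
```

Run:
```python
from h import *
plan([.5449,-.1798,.185],Rdown(.991,-.132))
snap('wrist','wrist2')
```

```text
t 3.58 p [ 0.5471 -0.1815  0.1868] w 0.025 F [-0.1 -0.3  0.3] err [-0.0022  0.0017 -0.0018] rv [0.006 0.004 0.   ] N 1
0.085,0.0014,-0.0024,0.0017,0.0058,0.0036,0.0002
```

View pics/wrist2.png

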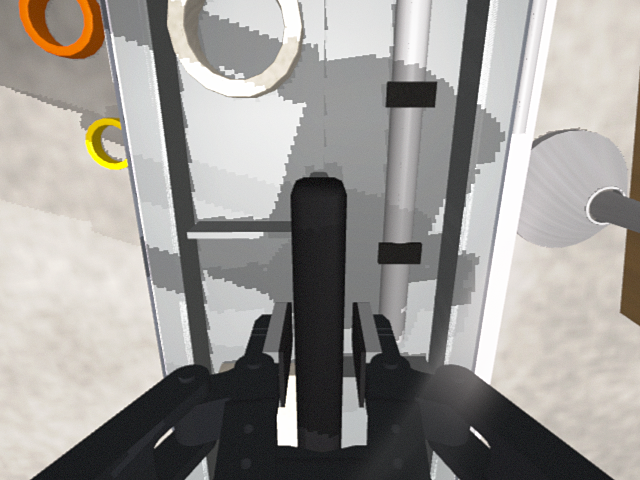

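Fingers are straddling the handle (bar at px 292–346), with the jaws still closing. I'll finish closing and lift gently.

>>> apply_moves(moves=[0.01, 0, 0, 0, 0, 0, 0, 0.01, 0, 0, 0, 0, 0, 0, 0.01, 0, 0, 0, 0, 0, 0, 0.01, 0, 0, 0, 0, 0, 0, 0.01, 0, 0, 0, 0, 0, 0, 0.01, 0, 0, -0.005, 0, 0, 0, 0.01, 0, 0, -0.005, 0, 0, 0, 0.01, 0, 0, -0.005, 0, 0, 0], newtons=100)

```text
clock: 4.3
position: [0.5445, -0.1803, 0.1997]
ee_rot: [-0.0, 0.752, 0.659, -0.001]
contact_force: [0.5, 1.0, -4.7]
width: 0.016
```

>>> apply_moves(moves=[0.01, 0, 0, -0.01, 0, 0, 0, 0.01, 0, 0, -0.012, 0, 0, 0, 0.01, 0, 0, -0.012, 0, 0, 0, 0.01, 0, 0, -0.012, 0, 0, 0, 0.01, 0, 0, -0.012, 0, 0, 0, 0.01, 0, 0, -0.008, 0, 0, 0, 0.01, 0, 0, 0, 0, 0, 0, 0.01, 0, 0, 0, 0, 0, 0])

```text
clock: 4.97
position: [0.544, -0.1796, 0.2721]
ee_rot: [-0.001, 0.752, 0.659, -0.001]
contact_force: [0.1, 0.3, -5.1]
width: 0.0164
```

Run:
```python
from h import *
snap('scene','scene2');snap('wrist','wrist3')
a=np.hstack([cv2.imread('pics/scene2.png')[80:300,180:400],cv2.imread('pics/wrist3.png')[::2,::2][:220]]);cv2.imwrite('pics/c4.png',a)
plan([.42,.10,.26],Rdown(.991,-.132),w=.01,vmax=.025)
```

```text
t 5.07 p [ 0.5438 -0.1795  0.2715] w 0.0163 F [ 0.4  0.  -5.3] err [-0.1238  0.2795 -0.0115] rv [-0.004  0.001  0.001] N 13
0.01,0.0201,-0.0123,0.0009,-0.0003,0,0.0001
0.01,0.0201,-0.0123,0.0009,-0.0003,0,0.0001
0.01,0.0201,-0.0123,0.0009,-0.0003,0,0.0001
0.01,0.0201,-0.0123,0.0009,-0.0003,0,0.0001
0.01,0.0201,-0.0123,0.0009,-0.0003,0,0.0001
0.01,0.0201,-0.0123,0.0009,-0.0003,0,0.0001
0.01,0.0201,-0.0123,0.0009,-0.0003,0,0.0001
0.01,0.0201,-0.0123,0.0009,-0.0003,0,0.0001
0.01,0.0201,-0.0123,0.0009,-0.0003,0,0.0001
0.01,0.0201,-0.0123,0.0009,-0.0003,0,0.0001
0.01,0.0201,-0.0123,0.0009,-0.0003,0,0.0001
0.01,0.0201,-0.0123,0.0009,-0.0003,0,0.0001
0.01,0.0201,-0.0123,0.0009,-0.0003,0,0.0001
```

View pics/c4.png

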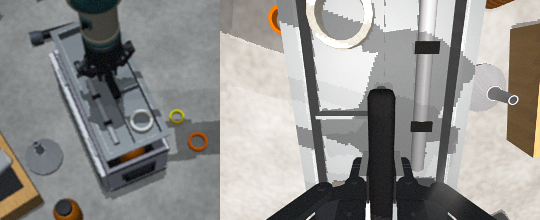

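>>> apply_moves(moves=[0.01, 0.01, -0.006, 0, 0, 0, 0, 0.01, 0.018, -0.011, 0, 0, 0, 0, 0.01, 0.022, -0.013, 0, 0, 0, 0, 0.01, 0.022, -0.013, 0, 0, 0, 0, 0.01, 0.022, -0.013, 0, 0, 0, 0, 0.01, 0.022, -0.013, 0, 0, 0, 0, 0.01, 0.022, -0.013, 0, 0, 0, 0, 0.01, 0.022, -0.013, 0, 0, 0, 0])

```text
clock: 5.73
position: [0.4632, -0.0013, 0.2643]
ee_rot: [-0.007, 0.755, 0.656, -0.005]
contact_force: [-0.0, 0.2, -4.7]
width: 0.0162
```

Run:
```python
from h import *
plan([.37,.25,.26],Rdown(.991,-.132),w=.01,vmax=.025)
```

```text
t 5.73 p [ 0.4632 -0.0013  0.2643] w 0.0162 F [-0.   0.2 -4.7] err [-0.0932  0.2513 -0.0043] rv [-0.018 -0.002 -0.008] N 11
0.01,0.0214,-0.0116,0.0006,-0.0016,-0.0002,-0.0007
0.01,0.0214,-0.0116,0.0006,-0.0016,-0.0002,-0.0007
0.01,0.0215,-0.0115,0.0006,-0.0016,-0.0002,-0.0007
0.01,0.0215,-0.0115,0.0006,-0.0016,-0.0002,-0.0007
0.01,0.0215,-0.0115,0.0006,-0.0016,-0.0002,-0.0007
0.01,0.0215,-0.0115,0.0005,-0.0016,-0.0002,-0.0007
0.01,0.0215,-0.0115,0.0005,-0.0016,-0.0002,-0.0007
0.01,0.0215,-0.0115,0.0005,-0.0016,-0.0002,-0.0007
0.01,0.0215,-0.0115,0.0005,-0.0016,-0.0002,-0.0007
0.01,0.0215,-0.0114,0.0004,-0.0016,-0.0002,-0.0007
0.01,0.0215,-0.0114,0.0004,-0.0016,-0.0002,-0.0007
```

>>> apply_moves(moves=[0.01, 0.022, -0.012, 0, -0.002, 0, 0, 0.01, 0.022, -0.012, 0, -0.002, 0, 0, 0.01, 0.022, -0.012, 0, -0.002, 0, 0, 0.01, 0.022, -0.012, 0, -0.002, 0, 0, 0.01, 0.022, -0.012, 0, -0.002, 0, 0, 0.01, 0.022, -0.012, 0, -0.002, 0, 0, 0.01, 0.022, -0.012, 0, -0.002, 0, 0, 0.01, 0.022, -0.012, 0, -0.002, 0, 0])

```text
clock: 6.4
position: [0.3756, 0.1986, 0.2614]
ee_rot: [-0.007, 0.755, 0.656, -0.004]
contact_force: [0.3, 0.1, -4.9]
width: 0.0165
```

>>> apply_moves(moves=[0.01, 0.018, -0.01, 0, -0.001, 0, 0, 0.01, 0.012, -0.006, 0, -0.001, 0, 0, 0.01, 0.006, -0.003, 0, 0, 0, 0, 0.01, 0, 0, 0.005, 0, 0, 0, 0.01, 0, 0, 0.01, 0, 0, 0, 0.01, 0, 0, 0.01, 0, 0, 0, 0.01, 0, 0, 0.01, 0, 0, 0, 0.01, 0, 0, 0.01, 0, 0, 0])

```text
clock: 7.07
position: [0.3512, 0.2416, 0.213]
ee_rot: [-0.008, 0.752, 0.659, -0.005]
contact_force: [-0.2, 0.8, -5.4]
width: 0.0164
```

Run:
```python
from h import *
plan([.37,.25,.05],Rdown(.991,-.132),w=.01,vmax=.025)
d=snap('top','top3')
```

```text
t 7.07 p [0.3512 0.2416 0.213 ] w 0.0164 F [-0.2  0.8 -5.4] err [ 0.0188  0.0084 -0.163 ] rv [-0.019 -0.003  0.001] N 7
0.01,0.0015,0.0029,0.0232,-0.0027,-0.0004,0.0002
0.01,0.0015,0.0029,0.0232,-0.0027,-0.0004,0.0002
0.01,0.0015,0.0028,0.0232,-0.0027,-0.0004,0.0002
0.01,0.0015,0.0028,0.0233,-0.0027,-0.0004,0.0002
0.01,0.0015,0.0027,0.0233,-0.0027,-0.0004,0.0002
0.01,0.0015,0.0026,0.0233,-0.0027,-0.0004,0.0002
0.01,0.0015,0.0026,0.0233,-0.0027,-0.0004,0.0002
```

View pics/top3.png

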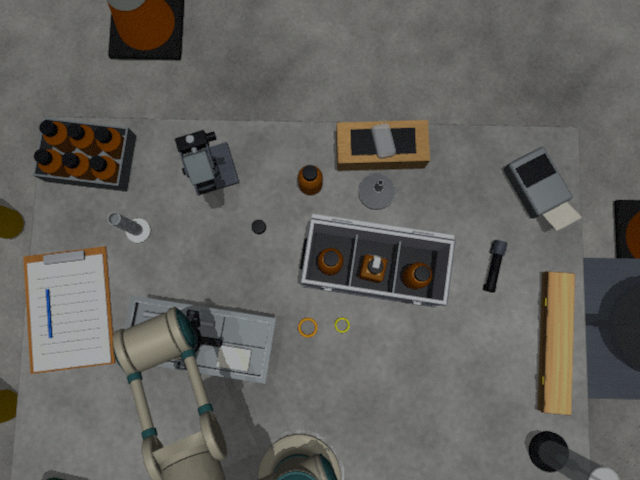

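>>> apply_moves(moves=[0.01, 0.001, 0.002, 0.02, -0.003, 0, 0, 0.01, 0.001, 0.002, 0.022, -0.003, 0, 0, 0.01, 0.001, 0.002, 0.022, -0.003, 0, 0, 0.01, 0, 0.002, 0.02, -0.003, 0, 0, 0.01, 0, 0, 0.018, -0.003, 0, 0, 0.01, 0, 0, 0.015, -0.002, 0, 0, 0.01, 0, 0, 0.01, 0, 0, 0, 0.01, 0, 0, 0.005, 0, 0, 0])

```text
clock: 7.78
position: [0.3583, 0.2366, 0.0736]
ee_rot: [0.0, 0.754, 0.657, -0.002]
contact_force: [-0.2, -0.5, -4.3]
width: 0.0166
```

Run:
```python
from h import *
plan([.365,.25,.0445],Rdown(.991,-.132),w=.01,vmax=.025)
```

```text
t 7.78 p [0.3583 0.2366 0.0736] w 0.0166 F [-0.2 -0.5 -4.3] err [ 0.0067  0.0134 -0.0291] rv [-0.003  0.003 -0.005] N 2
0.01,0.0071,0.0025,0.0145,-0.0015,0.0017,-0.0024
0.01,0.0071,0.0025,0.0145,-0.0015,0.0017,-0.0024
```

>>> apply_moves(moves=[0.01, 0, 0, 0.005, 0, 0, 0, 0.01, 0, 0, 0.005, 0, 0, 0, 0.01, 0, 0, 0.005, 0, 0, 0, 0.01, 0, 0, 0.004, 0, 0, 0, 0.01, 0, 0, 0.003, 0, 0, 0, 0.01, 0, 0, 0.003, 0, 0, 0, 0.01, 0, 0, 0.002, 0, 0, 0, 0.01, 0, 0, 0, 0, 0, 0])

```text
clock: 8.45
position: [0.3606, 0.236, 0.0463]
ee_rot: [0.001, 0.754, 0.656, -0.001]
contact_force: [0.5, 0.7, -4.7]
width: 0.0164
```

>>> apply_moves(moves=[0.01, 0, 0, 0.002, 0, 0, 0, 0.01, 0, 0, 0.002, 0, 0, 0, 0.01, 0, 0, 0.001, 0, 0, 0, 0.01, 0, 0, 0, 0, 0, 0, 0.01, 0, 0, 0, 0, 0, 0, 0.01, 0, 0, 0, 0, 0, 0, 0.01, 0, 0, 0, 0, 0, 0, 0.01, 0, 0, 0, 0, 0, 0])

```text
clock: 9.12
position: [0.3615, 0.2367, 0.0461]
ee_rot: [0.002, 0.754, 0.657, 0.001]
contact_force: [0.7, -0.3, -2.3]
width: 0.016
```

Partly supported now (2.3 N), so I'll release.

>>> apply_moves(moves=[0.01, 0, 0, 0.001, 0, 0, 0, 0.01, 0, 0, 0.001, 0, 0, 0, 0.03, 0, 0, 0, 0, 0, 0, 0.05, 0, 0, 0, 0, 0, 0, 0.06, 0, 0, 0, 0, 0, 0, 0.06, 0, 0, 0, 0, 0, 0, 0.06, 0, 0, 0, 0, 0, 0, 0.06, 0, 0, 0, 0, 0, 0])

```text
clock: 9.78
position: [0.3643, 0.2379, 0.0474]
ee_rot: [0.002, 0.754, 0.657, 0.004]
contact_force: [-0.8, -0.2, -0.1]
width: 0.06
```

>>> apply_moves(moves=[0.06, 0, 0, -0.01, 0, 0, 0, 0.06, 0, 0, -0.025, 0, 0, 0, 0.06, 0, 0, -0.035, 0, 0, 0, 0.06, 0, 0, -0.035, 0, 0, 0, 0.06, 0, 0, -0.035, 0, 0, 0, 0.06, 0, 0, -0.035, 0, 0, 0, 0.06, 0, 0, -0.035, 0, 0, 0, 0.06, 0, 0, -0.02, 0, 0, 0])

```text
clock: 10.45
position: [0.3585, 0.2358, 0.2814]
ee_rot: [-0.0, 0.754, 0.657, -0.005]
contact_force: [0.4, 0.4, -0.1]
width: 0.0599
```

Run:
```python
from h import *
d=snap('top','top4');d=snap('scene','scene4')
im=cv2.imread('pics/top4.png');cv2.imwrite('pics/c5.png',cv2.resize(im[210:400,90:470],None,fx=2,fy=2,interpolation=cv2.INTER_CUBIC))
print(manip.get_state()['position'])
```

```text
[0.35964139 0.23630896 0.28165471]
```

View pics/c5.png

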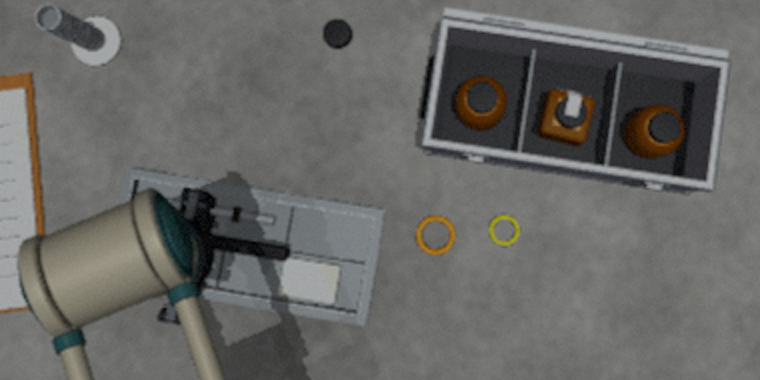

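View pics/scene4.png

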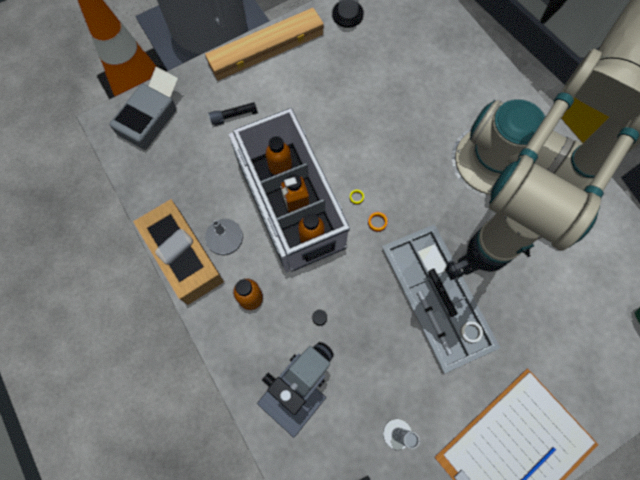

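Tray is flat on the table with the white ring still in it. The square bottle is in the middle cell, with its strip on the far side (crop px ~(573,100)). I'll measure the bottle next.

Run:
```python
from h import *
for n,c0 in(('top3',(375,266)),('top4',(375,266)),('scene4',(292,185))):
    d=load(n);P=pts(d)
    k=(d['range_z']>0)&(np.hypot(P[...,0]-.543,P[...,1]+.18)<.05)&(P[...,2]>.132)&(P[...,2]<.15)
    q=P[k];print(n,k.sum(),cv2.minEnclosingCircle(q[:,:2].astype(np.float32)),q.mean(0),np.median(q[:,2]))
    kb=(d['range_z']>0)&(np.hypot(P[...,0]-.543,P[...,1]+.18)<.06)&(P[...,2]>.08)&(P[...,2]<.15)
    im=d['image'].astype(int); 
    w=kb&(im.min(-1)>110); print('white',w.sum(),P[w].mean(0))
    a=kb&(im[...,0]-im[...,2]>35)&(P[...,2]<.108); q=P[a]; print('amber',a.sum(),cv2.minAreaRect(q[:,:2].astype(np.float32)),np.median(q[:,2]))
im=cv2.imread('pics/top4.png');cv2.imwrite('pics/c6.png',cv2.resize(im[230:300,305:450],None,fx=5.5,fy=5.5,interpolation=cv2.INTER_CUBIC))
```

```text
top3 192 ((0.5367646217346191, -0.17757152020931244), 0.020596275106072426) [ 0.53564416 -0.17701866  0.13912856] 0.13878362453306275
white 76 [ 0.546092   -0.17952043  0.13232617]
amber 282 ((0.5351957678794861, -0.17708148062229156), (0.059799350798130035, 0.05926462635397911), 78.39683532714844) 0.09363366895050258
top4 194 ((0.5363973379135132, -0.17680177092552185), 0.020802391692996025) [ 0.53556473 -0.17728777  0.13929274] 0.1392791297089126
white 76 [ 0.54540877 -0.18167116  0.13311113]
amber 285 ((0.5356262922286987, -0.17762070894241333), (0.059318073093891144, 0.06001606583595276), 77.23112487792969) 0.09342874474730646
scene4 190 ((0.5390037298202515, -0.17952005565166473), 0.02073080651462078) [ 0.53854685 -0.17829511  0.13987678] 0.14003156481200246
white 113 [ 0.54864128 -0.17912788  0.12549629]
amber 255 ((0.5369421243667603, -0.1761208474636078), (0.05730330944061279, 0.05910586565732956), 75.59410858154297) 0.09420822630631669
```

View pics/c6.png

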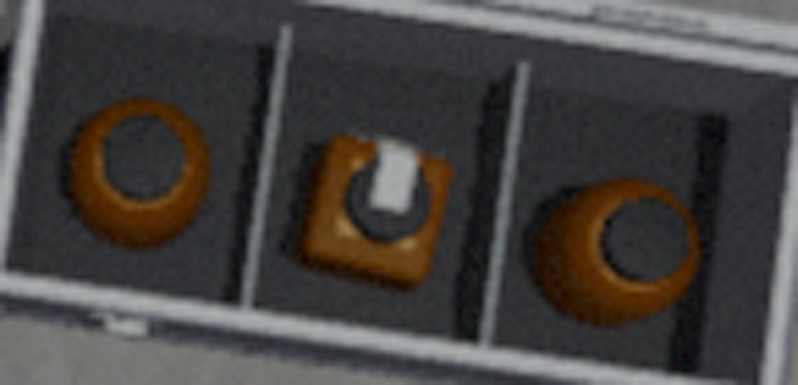

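Run:
```python
from h import *
plan([.536,-.1775,.25],Rdown(-.217,-.976),w=.075,vmax=.03)
```

```text
t 10.55 p [0.3596 0.2363 0.2817] w 0.0599 F [-0.5 -0.3  0.1] err [ 0.1764 -0.4138 -0.0317] rv [1.000e-03 7.000e-03 1.651e+00] N 16
0.075,-0.0241,0.0145,0.002,0.0001,0.0004,0.1032
0.075,-0.0225,0.0169,0.002,0.0001,0.0004,0.1032
0.075,-0.0206,0.0191,0.002,0.0001,0.0004,0.1032
0.075,-0.0185,0.0211,0.002,0.0001,0.0004,0.1032
0.075,-0.0163,0.0229,0.002,0.0001,0.0004,0.1032
0.075,-0.0138,0.0245,0.002,0.0001,0.0004,0.1032
0.075,-0.0112,0.0258,0.002,0.0001,0.0004,0.1032
0.075,-0.0085,0.0268,0.002,0.0001,0.0004,0.1032
0.075,-0.0057,0.0275,0.002,0.0001,0.0004,0.1032
0.075,-0.0028,0.028,0.002,0.0001,0.0004,0.1032
0.075,0.0001,0.0281,0.002,0.0001,0.0004,0.1032
0.075,0.003,0.028,0.002,0.0001,0.0004,0.1032
0.075,0.0058,0.0275,0.002,0.0001,0.0004,0.1032
0.075,0.0086,0.0268,0.002,0.0001,0.0004,0.1032
0.075,0.0113,0.0257,0.002,0.0001,0.0004,0.1032
0.075,0.0139,0.0244,0.002,0.0001,0.0004,0.1032
```

>>> apply_moves(moves=[0.075, -0.024, 0.014, 0.002, 0, 0, 0.103, 0.075, -0.022, 0.017, 0.002, 0, 0, 0.103, 0.075, -0.021, 0.019, 0.002, 0, 0, 0.103, 0.075, -0.018, 0.021, 0.002, 0, 0, 0.103, 0.075, -0.016, 0.023, 0.002, 0, 0, 0.103, 0.075, -0.014, 0.024, 0.002, 0, 0, 0.103, 0.075, -0.011, 0.026, 0.002, 0, 0, 0.103, 0.075, -0.008, 0.027, 0.002, 0, 0, 0.103])

```text
clock: 11.22
position: [0.4431, 0.0267, 0.2579]
ee_rot: [-0.002, 0.958, 0.287, -0.007]
contact_force: [-0.1, 0.7, 0.3]
width: 0.075
```

>>> apply_moves(moves=[0.075, -0.006, 0.027, 0.002, 0, 0, 0.103, 0.075, -0.003, 0.028, 0.002, 0, 0, 0.103, 0.075, 0, 0.028, 0.002, 0, 0, 0.103, 0.075, 0.003, 0.028, 0.002, 0, 0, 0.103, 0.075, 0.006, 0.026, 0.002, 0, 0, 0.09, 0.075, 0.007, 0.02, 0.002, 0, 0, 0.07, 0.075, 0, 0, 0, 0, 0, 0, 0.075, 0, 0, 0, 0, 0, 0])

```text
clock: 11.88
position: [0.4982, -0.1347, 0.2305]
ee_rot: [-0.002, 1.0, -0.015, -0.017]
contact_force: [0.1, 0.9, 0.6]
width: 0.0749
```

Run:
```python
from h import *
d=snap('wrist','wrist5')
P=pts(d);k=(d['range_z']>0)&(np.hypot(P[...,0]-.536,P[...,1]+.178)<.06)&(P[...,2]>.132)&(P[...,2]<.148)
q=P[k];print(k.sum(),cv2.minEnclosingCircle(q[:,:2].astype(np.float32)),np.median(q[:,2]))
plan([.536,-.1775,.18],Rdown(-.217,-.976),w=.075,vmax=.03)
```

```text
3292 ((0.5376072525978088, -0.17765314877033234), 0.021186577156186104) 0.1406975608276596
t 11.93 p [ 0.4981 -0.1346  0.2304] w 0.075 F [-0.7 -0.7 -0.9] err [ 0.0379 -0.0429 -0.0504] rv [-0.     0.034  0.189] N 3
0.075,0.0136,0.014,0.0163,-0.0001,0.0113,0.0632
0.075,0.0143,0.0131,0.0165,-0.0001,0.0113,0.0632
0.075,0.0149,0.0122,0.0166,-0.0001,0.0113,0.0632
```

View pics/wrist5.png

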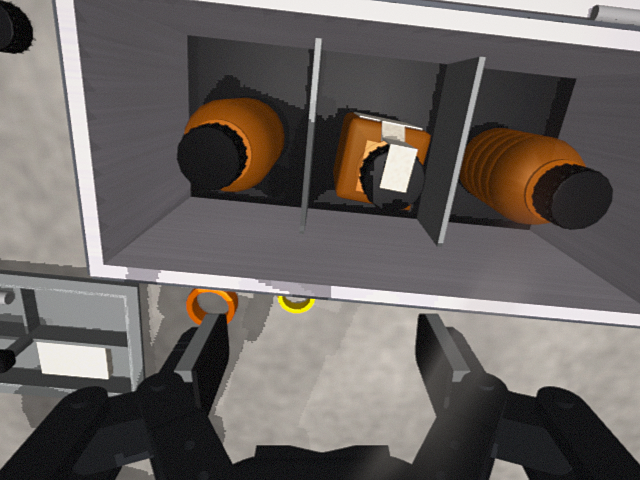

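Wrist view: square bottle's cap at about (395,180), label top edge running (355,113)→(422,125), round caps at (212,157) and (572,196).

Run:
```python
from h import *
d=load('wrist5');P=pts(d)
im=d['image'].astype(int)
k=(d['range_z']>0)&(np.hypot(P[...,0]-.5375,P[...,1]+.1777)<.06)&(P[...,2]>.135)&(P[...,2]<.148)&(im.min(-1)>150)
print('strip on cap',k.sum(),cv2.minAreaRect(P[k][:,:2].astype(np.float32)),P[k].mean(0))
k=(d['range_z']>0)&(np.hypot(P[...,0]-.5375,P[...,1]+.1777)<.05)&(P[...,2]>.075)&(P[...,2]<.115)
print('body',cv2.minAreaRect(P[k][:,:2].astype(np.float32)))
```

```text
strip on cap 1213 ((0.5438736081123352, -0.17969368398189545), (0.017025547102093697, 0.02642887458205223), 77.13114166259766) [ 0.54422733 -0.17953264  0.14159274]
body ((0.5366197228431702, -0.17744672298431396), (0.059931982308626175, 0.06111615151166916), 77.21625518798828)
```

>>> apply_moves(moves=[0.075, 0.012, 0.013, 0.01, 0, 0.011, 0.062, 0.075, 0.013, 0.012, 0.01, 0, 0.011, 0.062, 0.075, 0.01, 0.008, 0.008, 0, 0.01, 0.045, 0.075, 0.002, 0.002, 0.002, 0, 0, 0.01, 0.075, 0, 0, 0, 0, 0, 0, 0.075, 0, 0, 0, 0, 0, 0, 0.075, 0, 0, 0, 0, 0, 0, 0.075, 0, 0, 0, 0, 0, 0])

```text
clock: 12.6
position: [0.5278, -0.1639, 0.1978]
ee_rot: [-0.003, 0.995, -0.1, -0.003]
contact_force: [0.5, 0.7, 0.3]
width: 0.0749
```

Run:
```python
from h import *
plan([.537,-.1776,.105],Rdown(-.2216,-.975),w=.075,vmax=.02)
```

```text
t 12.6 p [ 0.5278 -0.1639  0.1978] w 0.0749 F [0.5 0.7 0.3] err [ 0.0092 -0.0137 -0.0928] rv [-0.006  0.007  0.023] N 5
0.075,0.0025,0.0024,0.0185,-0.0012,0.0015,0.0045
0.075,0.0025,0.0024,0.0185,-0.0012,0.0015,0.0045
0.075,0.0025,0.0024,0.0185,-0.0012,0.0015,0.0045
0.075,0.0024,0.0023,0.0185,-0.0012,0.0015,0.0045
0.075,0.0024,0.0023,0.0186,-0.0012,0.0015,0.0045
```

>>> apply_moves(moves=[0.075, 0.004, 0.004, 0, -0.001, 0.002, 0.008, 0.075, 0.004, 0.004, 0, -0.001, 0.002, 0.008, 0.075, 0.002, 0.002, 0.01, 0, 0, 0.004, 0.075, 0, 0, 0.015, 0, 0, 0, 0.075, 0, 0, 0.015, 0, 0, 0, 0.075, 0, 0, 0.01, 0, 0, 0, 0.075, 0, 0, 0.005, 0, 0, 0, 0.075, 0, 0, 0, 0, 0, 0])

```text
clock: 13.27
position: [0.5377, -0.1773, 0.1412]
ee_rot: [-0.001, 0.994, -0.111, 0.002]
contact_force: [-0.1, 0.4, -0.2]
width: 0.0748
```

Run:
```python
from h import *
plan([.537,-.1776,.105],Rdown(-.2216,-.975),w=.075,vmax=.02)
```

```text
t 13.27 p [ 0.5377 -0.1773  0.1412] w 0.0748 F [-0.1  0.4 -0.2] err [-0.0007 -0.0003 -0.0362] rv [-0.002 -0.003  0.002] N 2
0.075,-0.0004,0.0002,0.0181,-0.001,-0.0016,0.0008
0.075,-0.0004,0.0002,0.0181,-0.001,-0.0016,0.0008
```

>>> apply_moves(moves=[0.075, -0.001, 0, 0.01, 0, -0.001, 0, 0.075, 0, 0, 0.01, 0, 0, 0, 0.075, 0, 0, 0.01, 0, 0, 0, 0.075, 0, 0, 0.005, 0, 0, 0, 0.06, 0, 0, 0, 0, 0, 0, 0.05, 0, 0, 0, 0, 0, 0, 0.045, 0, 0, 0, 0, 0, 0, 0.045, 0, 0, 0, 0, 0, 0], newtons=60)

```text
clock: 13.93
position: [0.5375, -0.1777, 0.1028]
ee_rot: [-0.001, 0.994, -0.111, 0.002]
contact_force: [-0.9, 0.9, -0.1]
width: 0.0451
```

Run:
```python
from h import *
plan([.537,-.1776,.105],Rdown(-.2216,-.975),w=.03,vmax=.02)
d=snap('wrist','wrist6')
```

```text
t 13.93 p [ 0.5375 -0.1777  0.1028] w 0.0451 F [-0.9  0.9 -0.1] err [-0.0005  0.0001  0.0022] rv [-0.002 -0.003  0.001] N 1
0.03,-0.0005,-0,-0.0022,-0.0017,-0.0032,0.0011
```

View pics/wrist6.png

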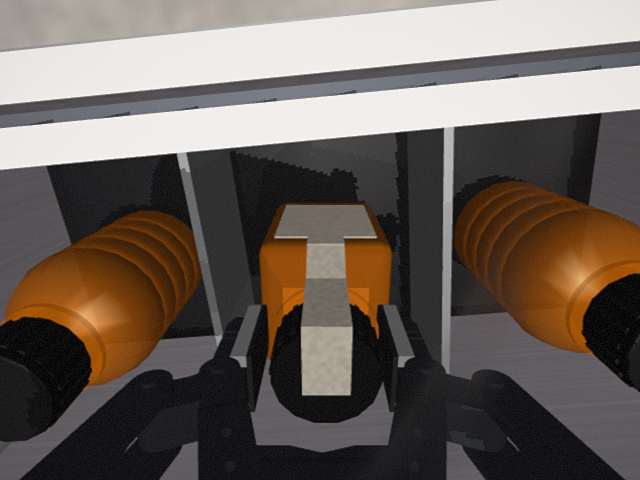

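Bottle is aligned, with the cap centred between the pads and the label edge level at row 205. I'll close and lift.

>>> apply_moves(moves=[0.025, 0, 0, -0.002, 0, 0, 0, 0.025, 0, 0, 0, 0, 0, 0, 0.025, 0, 0, 0, 0, 0, 0, 0.025, 0, 0, 0, 0, 0, 0, 0.025, 0, 0, 0, 0, 0, 0, 0.025, 0, 0, 0, 0, 0, 0, 0.025, 0, 0, -0.004, 0, 0, 0, 0.025, 0, 0, -0.008, 0, 0, 0], newtons=90)

```text
clock: 14.65
position: [0.5361, -0.1771, 0.1165]
ee_rot: [-0.001, 0.994, -0.111, 0.0]
contact_force: [0.3, -0.3, -2.3]
width: 0.0362
```

>>> apply_moves(moves=[0.025, 0, 0, -0.012, 0, 0, 0, 0.025, 0, 0, -0.018, 0, 0, 0, 0.025, 0, 0, -0.02, 0, 0, 0, 0.025, 0, 0, -0.02, 0, 0, 0, 0.025, 0, 0, -0.02, 0, 0, 0, 0.025, 0, 0, -0.02, 0, 0, 0, 0.025, 0, 0, -0.02, 0, 0, 0, 0.025, 0, 0, -0.02, 0, 0, 0])

```text
clock: 15.32
position: [0.5335, -0.1762, 0.2744]
ee_rot: [-0.002, 0.994, -0.111, -0.003]
contact_force: [0.7, 0.7, -2.1]
width: 0.036
```

>>> apply_moves(moves=[0.025, 0, 0, -0.02, 0, 0, 0, 0.025, 0, 0, -0.02, 0, 0, 0, 0.025, 0, 0, -0.015, 0, 0, 0, 0.025, 0, 0, -0.005, 0, 0, 0, 0.025, 0, 0, 0, 0, 0, 0, 0.025, 0, 0, 0, 0, 0, 0, 0.025, 0, 0, 0, 0, 0, 0, 0.025, 0, 0, 0, 0, 0, 0])

```text
clock: 15.98
position: [0.5334, -0.1763, 0.3451]
ee_rot: [-0.0, 0.994, -0.111, 0.002]
contact_force: [-0.3, 0.4, -1.7]
width: 0.0359
```

Run:
```python
from h import *
s=manip.get_state();print(s['position'],s['width'],s['contact_force'],s['qpos'].round(2))
d=snap('wrist','wrist7');e=snap('scene','scene7')
cv2.imwrite('pics/c7.png',np.hstack([cv2.imread('pics/wrist7.png')[::2,::2],cv2.resize(cv2.imread('pics/scene7.png')[60:300,160:480],None,fx=1,fy=1)]))
```

```text
[ 0.53343837 -0.17628908  0.34511422] 0.03591897391348902 [-0.32460012  0.41358109 -1.66611062] [-0.44  0.21  1.32  0.    1.61  1.35]
```

View pics/c7.png

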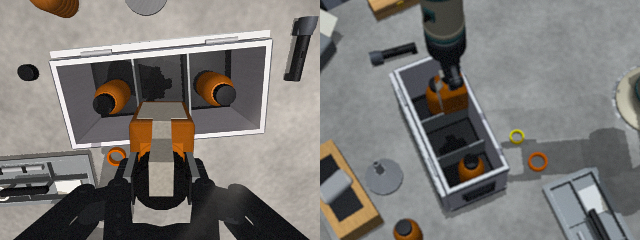

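```bash
cat >> h.py <<'E'
tl,yw=.42,-2.825
F=np.array([np.cos(yw)*np.cos(tl),np.sin(yw)*np.cos(tl),-np.sin(tl)]);L=np.array([-np.sin(yw),np.cos(yw),0]);NN=np.cross(F,L)
C=np.array([.7315,.2355,.3075]); LENS=C+.058*F+.001*L-.0235*NN
bx=-F;bz=NN;by=np.cross(bz,bx)
RT=np.stack([bx,-by,-bz],1)
MID=LENS+.15*F+.031*F; TT=MID+.0535*NN
E
python3 - <<'E'
from h import *
print(LENS,bx,by,bz,np.linalg.det(RT),TT)
plan([.47,.14,.32],RT,w=.025,vmax=.025,amax=5)
E
```

```text
[0.69059029 0.22104519 0.2623923 ] [0.86771001 0.28427231 0.40776045] [-3.11330367e-01  9.50301743e-01  1.38777878e-17] [-0.38749547 -0.12694821  0.91308894] 0.9999999999999997 [0.51280377 0.16280017 0.23743792]
t 16.08 p [ 0.5334 -0.1763  0.3448] w 0.0364 F [ 0.9  0.3 -1.9] err [-0.0634  0.3163 -0.0248] rv [ 0.113  0.406 -0.531] N 13
0.025,-0.0101,-0.0227,0.0019,0.0087,0.0312,-0.0408
0.025,-0.0093,-0.023,0.0018,0.0087,0.0312,-0.0408
0.025,-0.0084,-0.0234,0.0017,0.0087,0.0312,-0.0408
0.025,-0.0075,-0.0237,0.0017,0.0087,0.0312,-0.0408
0.025,-0.0065,-0.024,0.0017,0.0087,0.0312,-0.0408
0.025,-0.0056,-0.0242,0.0017,0.0087,0.0312,-0.0408
0.025,-0.0047,-0.0244,0.0017,0.0087,0.0312,-0.0408
0.025,-0.0037,-0.0245,0.0018,0.0087,0.0312,-0.0408
0.025,-0.0028,-0.0247,0.0019,0.0087,0.0312,-0.0408
0.025,-0.0018,-0.0247,0.0021,0.0087,0.0312,-0.0408
0.025,-0.0009,-0.0248,0.0023,0.0087,0.0312,-0.0408
0.025,0.0001,-0.0248,0.0025,0.0087,0.0312,-0.0408
0.025,0.001,-0.0247,0.0027,0.0087,0.0312,-0.0408
```

>>> apply_moves(moves=[0.025, -0.005, -0.012, 0.001, 0.005, 0.016, -0.02, 0.025, -0.01, -0.023, 0.002, 0.009, 0.031, -0.041, 0.025, -0.009, -0.023, 0.002, 0.009, 0.031, -0.041, 0.025, -0.008, -0.023, 0.002, 0.009, 0.031, -0.041, 0.025, -0.007, -0.024, 0.002, 0.009, 0.031, -0.041, 0.025, -0.006, -0.024, 0.002, 0.009, 0.031, -0.041, 0.025, -0.005, -0.024, 0.002, 0.009, 0.031, -0.041, 0.025, -0.004, -0.024, 0.002, 0.009, 0.031, -0.041])

```text
clock: 16.75
position: [0.4952, 0.0075, 0.3192]
ee_rot: [-0.022, 0.992, 0.046, 0.119]
contact_force: [0.0, 0.8, -1.2]
width: 0.0359
```

Run:
```python
from h import *
plan([.47,.14,.30],RT,w=.025,vmax=.025,amax=5)
```

```text
t 16.75 p [0.4952 0.0075 0.3192] w 0.0359 F [ 0.   0.8 -1.2] err [-0.0252  0.1325 -0.0192] rv [ 0.04   0.175 -0.22 ] N 6
0.025,-0.0029,-0.0223,0.0033,0.0067,0.0292,-0.0366
0.025,-0.0022,-0.0223,0.0034,0.0067,0.0292,-0.0366
0.025,-0.0015,-0.0224,0.0035,0.0067,0.0292,-0.0366
0.025,-0.0008,-0.0224,0.0036,0.0067,0.0292,-0.0366
0.025,-0.0001,-0.0224,0.0038,0.0067,0.0292,-0.0366
0.025,0.0006,-0.0224,0.0039,0.0067,0.0292,-0.0366
```

>>> apply_moves(moves=[0.025, -0.003, -0.022, 0, 0.007, 0.029, -0.037, 0.025, -0.002, -0.022, 0, 0.007, 0.029, -0.037, 0.025, -0.001, -0.022, 0, 0.007, 0.029, -0.037, 0.025, -0.001, -0.02, 0, 0.007, 0.029, -0.037, 0.025, 0, -0.012, 0, 0.005, 0.02, -0.025, 0.025, 0, -0.005, 0, 0.003, 0.01, -0.012, 0.025, 0, 0, 0, 0, 0, 0, 0.025, 0, 0, 0, 0, 0, 0])

```text
clock: 17.42
position: [0.4593, 0.1164, 0.3122]
ee_rot: [-0.036, 0.971, 0.145, 0.186]
contact_force: [0.7, -0.7, -1.9]
width: 0.0363
```

Run:
```python
from h import *
plan(TT,RT,w=.025,vmax=.02,amax=5)
d=snap('top','top8')
im=cv2.imread('pics/top8.png');cv2.imwrite('pics/c8.png',cv2.resize(im[100:300,120:360],None,fx=3,fy=3,interpolation=cv2.INTER_CUBIC))
P=pts(d);im=d['image'].astype(int)
```

```text
t 17.42 p [0.4593 0.1164 0.3122] w 0.0363 F [ 0.7 -0.7 -1.9] err [ 0.0535  0.0464 -0.0747] rv [-0.007  0.039 -0.022] N 6
0.025,0.0054,-0.0046,0.0156,-0.0012,0.0065,-0.0037
0.025,0.0053,-0.0046,0.0157,-0.0012,0.0065,-0.0037
0.025,0.0052,-0.0046,0.0157,-0.0012,0.0065,-0.0037
0.025,0.0051,-0.0046,0.0157,-0.0012,0.0065,-0.0037
0.025,0.005,-0.0046,0.0158,-0.0012,0.0065,-0.0037
0.025,0.0049,-0.0046,0.0158,-0.0012,0.0065,-0.0037
```

View pics/c8.png

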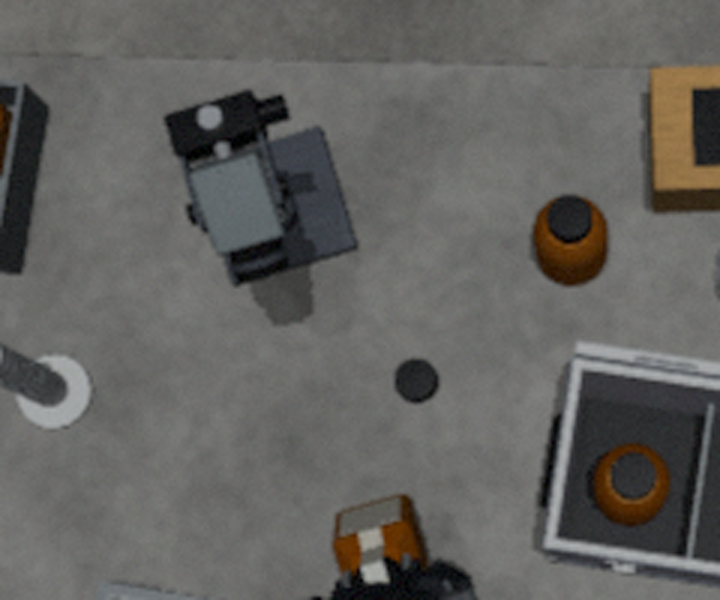

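The bottle hangs in front with its label facing the camera (crop px (370,515)). I'll move on to the target.

>>> apply_moves(moves=[0.025, 0.004, -0.004, 0.01, -0.001, 0.007, -0.004, 0.025, 0.005, -0.005, 0.014, -0.001, 0.007, -0.004, 0.025, 0.005, -0.005, 0.014, -0.001, 0.007, -0.004, 0.025, 0.005, -0.005, 0.014, -0.001, 0.007, -0.004, 0.025, 0.005, -0.004, 0.012, -0.001, 0.006, -0.003, 0.025, 0.003, -0.002, 0.008, -0.001, 0.004, -0.002, 0.025, 0, 0, 0, 0, 0, 0, 0.025, 0, 0, 0, 0, 0, 0])

```text
clock: 18.13
position: [0.5104, 0.1507, 0.2543]
ee_rot: [-0.03, 0.967, 0.149, 0.205]
contact_force: [-0.4, 0.1, -1.5]
width: 0.0359
```

Run:
```python
from h import *
plan(TT,RT,w=.025,vmax=.02,amax=5)
```

```text
t 18.13 p [0.5104 0.1507 0.2543] w 0.0359 F [-0.4  0.1 -1.5] err [ 0.0024  0.0121 -0.0168] rv [ 0.008  0.002 -0.01 ] N 2
0.025,-0.0007,-0.0054,0.0089,0.004,0.001,-0.005
0.025,-0.0007,-0.0054,0.0089,0.004,0.001,-0.005
```

>>> apply_moves(moves=[0.025, 0, -0.004, 0.006, 0.003, 0, -0.003, 0.025, 0, -0.004, 0.006, 0.003, 0, -0.003, 0.025, 0, -0.003, 0.004, 0.002, 0, -0.003, 0.025, 0, 0, 0.001, 0, 0, 0, 0.025, 0, 0, 0, 0, 0, 0, 0.025, 0, 0, 0, 0, 0, 0, 0.025, 0, 0, 0, 0, 0, 0, 0.025, 0, 0, 0, 0, 0, 0])

```text
clock: 18.8
position: [0.5146, 0.163, 0.2394]
ee_rot: [-0.033, 0.966, 0.153, 0.206]
contact_force: [-0.1, 0.3, -2.7]
width: 0.0362
```

Run:
```python
from h import *
plan(TT,RT,w=.025,vmax=.02,amax=5)
d=snap('top','top9');e=snap('scene','scene9')
a=cv2.resize(cv2.imread('pics/top9.png')[130:290,160:360],None,fx=2,fy=2,interpolation=cv2.INTER_CUBIC)
b=cv2.resize(cv2.imread('pics/scene9.png')[260:420,240:440],None,fx=2,fy=2,interpolation=cv2.INTER_CUBIC)
cv2.imwrite('pics/c9.png',np.hstack([a,b]))
for n,x in(('top',d),('scene',e)):
    P=pts(x);im=x['image'].astype(int);v=x['range_z']>0
    # label points: in bottle-target frame near face
    mid=MID;lab=LENS+.15*F
    Q=(P-lab); a,b,c=Q@bx,Q@by,Q@bz
    k=v&(abs(a)<.025)&(abs(b)<.04)&(abs(c)<.05)&(im.min(-1)>70)&(im[...,0]-im[...,2]<35)
    q=P[k]
    if len(q)<30: print(n,len(q));continue
    for i in range(4):
        m=q.mean(0);vt=np.linalg.svd(q-m)[2];r=(q-m)@vt[2];q=q[abs(r)<.004]
    nn=vt[2]*np.sign(vt[2]@bx)
    Q=q-lab;print(n,len(q),'mean in frame',(Q@bx).mean().round(4),'b',np.percentile(Q@by,[2,98]).round(4),'c',np.percentile(Q@bz,[2,98]).round(4),'normal off y/z',(nn@by).round(3),(nn@bz).round(3))
```

```text
t 18.8 p [0.5146 0.163  0.2394] w 0.0362 F [-0.1  0.3 -2.7] err [-0.0018 -0.0002 -0.002 ] rv [ 0.001 -0.    -0.001] N 1
0.025,-0.0024,-0.0004,0.0011,0.0009,-0.0004,-0.0015
top 148 mean in frame -0.0003 b [-0.0211  0.0212] c [-0.026   0.0468] normal off y/z 0.019 0.016
scene 434 mean in frame 0.0013 b [-0.0298  0.0216] c [-0.0308  0.0449] normal off y/z -0.022 0.005
```

View pics/c9.png

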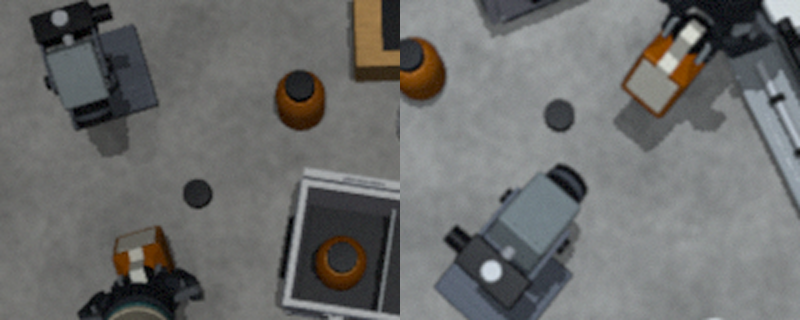

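The label plane matches the target to within about 2 mm and 0.02 rad. One settling call, then a last check of everything else.

>>> apply_moves(moves=[0.025, 0, 0, 0, 0, 0, 0, 0.025, 0, 0, 0, 0, 0, 0, 0.025, 0, 0, 0, 0, 0, 0, 0.025, 0, 0, 0, 0, 0, 0, 0.025, 0, 0, 0, 0, 0, 0, 0.025, 0, 0, 0, 0, 0, 0, 0.025, 0, 0, 0, 0, 0, 0, 0.025, 0, 0, 0, 0, 0, 0])

```text
clock: 19.57
position: [0.5148, 0.1628, 0.24]
ee_rot: [-0.033, 0.966, 0.153, 0.207]
contact_force: [1.2, -0.5, -1.8]
width: 0.036
```

Run:
```python
from h import *
plan(TT,RT,w=.025,vmax=.02,amax=5)
print(manip.get_state()['qd'].round(3))
d=snap('scene','scene10');P=pts(d);v=d['range_z']>0
# tray floor plane/rim
k=v&(abs(P[...,0]-.36)<.1)&(abs(P[...,1]-.236)<.19)&(P[...,2]>.02)&(P[...,2]<.034)
q=P[k];m=q.mean(0);n=np.linalg.svd(q-m)[2][2];print('rim',k.sum(),m,n)
```

```text
t 19.57 p [0.5148 0.1628 0.24  ] w 0.036 F [ 1.2 -0.5 -1.8] err [-0.002  -0.     -0.0026] rv [ 0.001 -0.002 -0.002] N 1
0.025,-0.0028,-0.0006,0.0016,0.0013,-0.0015,-0.0017
[-0.002 -0.002  0.001 -0.001  0.001  0.   ]
rim 2091 [0.36286787 0.3001932  0.0272102 ] [-1.97337334e-03  5.06063550e-04  9.99997925e-01]
```

View pics/scene10.png

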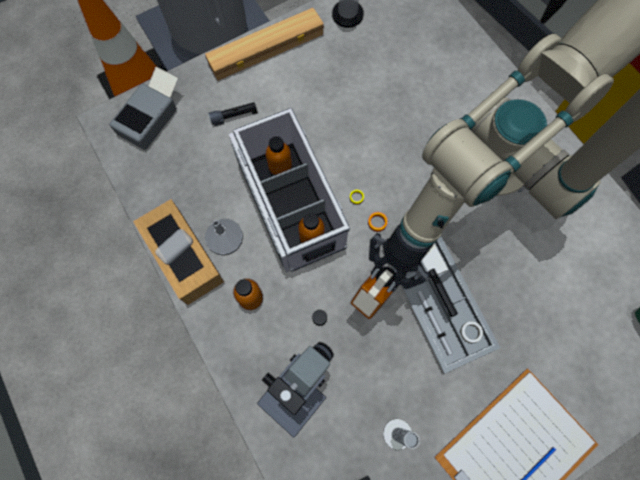

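The tray is flat with the white ring in it at (472,331). Both round bottles are upright in the case, the bystanders have not moved, and the arm is still.

```bash
python3 -c "
from h import *
print(workorder.sign_off()); s=manip.get_state(); print(s['clock'],s['position'],s['width'])"
```

```text
the job is handed in; nothing more can be done
None
the job is handed in; nothing more can be done
```

I handed the job in at about 20 s. The tray is on the table with its contents, and the square bottle is held in front of the inspection camera; sign-off gave no verdict.

- **Tray:** I lifted it by the handle and set it down left of the case, centred near (0.36, 0.24), then released it. Its rim measured level to about 0.002 rad, and the white tape roll is still in it.
- **Bottle:** I took it by the cap from the middle cell. The last check had the label plane within about 2 mm of the target 15 cm from the lens, and its direction within about 0.02 rad. The arm was at rest and the grip steady at 36 mm.
- **Surroundings:** By eye in the last picture, both round bottles stand upright in the case, and the camera and bystanders look unmoved.
- **Uncertainty:** The lens pose comes from my depth fit of the camera housing, not a direct reading. The estimates agreed to a few millimetres and about 0.03 rad. I saw no failed or conflicting checks at the end.

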